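# Switch on the pendulum drive

### The arm

A 7-joint arm with a two-finger parallel gripper is mounted at the origin on the work surface. World frame = base frame: x ahead of the robot, y to its left, z up, the work surface at z = 0. Lengths are in mm, angles in rad, forces in N, time in s.
With the tool pointing down it reaches from about 400 to 900 mm from the base axis. Payload 5.5 kg.
Tool frame: the origin (TCP) lies at the centre of the arm's flange, where the gripper is bolted on; the fingertips stand 173 mm ahead of it and the grasp point (between the pads) lies 155 mm ahead of it; z points along the fingers, y is the line along which they close (so a half turn about z gives the same grasp; the last joint's range is limited). The gripper opens to 85 mm and grips with 20 to 120 N. Pads are 22 mm wide; open, the fingers measure 114 mm over their backs; the gripper's body (76 mm by 85 mm) begins 54 mm behind the grasp point. The pads swing forward as they close: fully open they stand 13 mm farther back than shut.
Start: joints at [1.574, 0.501, -0.427, 1.55, 0.221, 1.138, -0.21], TCP at [167.004, -628.177, 404.71] pointing down, gripper open.
Joint ranges: [-2.88, 2.88], [-0.31, 2.03], [-1.54, 1.56], [0.2, 2.42], [-1.41, 4.55], [0.19, 2.02], [-2.57, 2.57]. Speed limits (rad/s): [2.57, 2.57, 3.14, 3.14, 3.14, 3.14, 3.14].

### API

Orientations are given as a 3x3 rotation matrix whose columns are the frame's x, y, z axes.
In Python, from bench import r gives the robot as it stands.
- The arm moves only by the shell command python3 -m creep 'ROWS' [FORCE]. ROWS is JSON, a list of rows, each an object with "angular": the turn, a rotation vector about the tool's x, y, z as a fraction of full scale, a list of three; "dp": the shift along the tool's x, y, z as a fraction of full scale, a list of three; "grip": the gripper's target within -1 to 1 (shut at 1, half-way at 0, fully open at -1). A call has 1 to 8 rows; each row is the pose to reach, as a shift and turn from the pose commanded when the call began, along the tool's axes at that moment, turning the shorter way round; what a row does not reach only later rows make up. Full scale, the value 1, is 800 mm for a shift and 180 degrees for a turn. A row lasts 1/12 s, in which the tool goes at most 41.7 mm and 7.16 degrees, less where a joint would pass 70% of its speed; a pose out of reach is approached as far as the arm can. A call with a number of a shift or a turn outside -1 to 1 is refused whole. A call with a gripper value outside its range is refused whole. The fingers move at their own pace and stop on an object; FORCE is the grip in N (left out, the last holds). Time passes only in rows, so rows that repeat a pose let the fingers close. It gives the time, the measured TCP pose, the force, the opening and the grip force at its end, in the units of the state.
- r.sense(): the state, without advancing time (a new reading comes with each control period).
- r.snapshot(name): name is "scene" or "top"; returns a dict with "pixels" (480x640x3 uint8, red, green, blue), "K" (3x3 intrinsics, pixels), "world_from_camera" (4x4, takes a point from camera to world coordinates). Camera axes: x right, y down, z forward; pixel columns grow to the right and rows downward; lengths in mm; the calibration is good to about 2 mm. A picture is of the moment at which its call begins. There is no depth.
- r.finish_job(): hands the job in; it is judged then, once.
The state is a dict: "time": time; "q": joint angles; "joint_velocities": joint speeds; "joint_torque": joint torques, N m; "tool_pos": TCP position; "ee_rot": TCP orientation; "contact_force": force on the tool from outside, world axes, zero at the start; "torque": the same for the moment, N m; "gripper_width": finger opening in mm; "grasp_force": force on a finger pad.
Only numpy, scipy, OpenCV 4.12 (cv2) and the standard library are available. Lean on these libraries where they do the work, as an engineer would, in place of code of your own. Each camera call takes 0.05 s, during which the arm holds its last target. There are 200 camera calls.

### The job

Switch on the drive of the pendulum rod: on the grey box that carries the spring clip stand with the upright steel rod, lift the hinged metal safety cover, flip the toggle beneath it all the way over, away from the clip stand, and close the cover again. Leave the other box, the one with the copper bell, shut.

Things in the scene. Friction and masses are not known exactly. Their poses are not given: they have to be found in the camera images.
- swing_box: Grey box with the spring clip stand (upright steel rod, top z 196, at y +150 mm), fixed. Origin on the shelf below the toggle's pivot; x to the rear, y to the clip stand, z up. Box x -52 to 50, y -50 to 180, deck z 40. Cover on it, shut: aluminium hood x -47 to 45, y -36 to 36, top z 87; hinge line along y at x 45, z 45; black front tab x -92 to -46, y -7 to 7, z 53 to 79.
- swing_cover (a joint): Hinged hood of the clip-stand box, rad: 0 shut, 1.75 open stop; a positive turn about the box's +y lifts the front tab up and over to the rear. 80 g, damped: let go below 1.1 it falls shut, above 1.3 it falls open and stays. The tab overhangs the box's front; pinch it at box x -78 by its y faces, which stay upright throughout the swing.
- swing_toggle (a joint): Steel bat toggle under that hood, rad: 0 off, leaning 0.4 towards the clip stand (+y); 0.8 on, leaning 0.4 away from it (-y). Turns about the box's x axis; pivot at box x 0, y 0, z 40 mm; bat 9 mm thick, with a 13 mm ball end centred 32 mm from the pivot. Takes 1 to 3 N, stays where it is left, may start up to 0.12.
- bell_cover (a joint): Hinged hood of the other grey box, which has the same size and looks but carries a 68 mm copper bell dome instead of the clip stand; rad, 0 shut. This one is to stay shut.

How it is judged (in metres and radians):
On the way, in this order (a step that is already met when the one before it is completed fails the run):
1. the cover of the clip-stand box is lifted well open (value of joint swing_cover above 1 rad), for 0.2 s.
2. the toggle is flipped over while the cover is up (value of joint swing_toggle above 0.6 rad and value of joint swing_cover above 0.5 rad), for 0.2 s.
3. the cover is closed again (value of joint swing_cover below 0.1 rad), for 0.2 s.
At the end, for the whole second after the job is handed in: The cover of the clip-stand box is shut (within 0.1 rad), its toggle is over on the side away from the clip stand (joint beyond 0.6 of 0.8 rad), and the cover of the bell box is shut (within 0.1 rad) (value of joint each of swing_cover, bell_cover below 0.1 rad and value of joint swing_toggle above 0.6 rad); the robot touches nothing.
It fails at once if the cover of the bell box is lifted (more than 0.15 rad) (value of joint bell_cover above 0.15 rad).
It also fails if it takes over 61 s, if anything falls off the work surface, if the arm or the gripper's body presses on something with over 40 N, if the wrist force passes 120 N, or if a joint passes its speed limit or range.

## Working session

There is one attempt and no reset: what is moved stays moved. The work goes in short steps, Python scripts to look and compute and a shell command to move; the robot and the scene stay as the last step left them, time stands still between calls to the robot, and variables do not carry over. Pictures are saved under pics/ and viewed, at most 10 in all, crops included, and the job is handed in when it is done.

```bash
mkdir -p pics; ls
python3 - <<'E'
from bench import r
import cv2,json
import numpy as np
np.set_printoptions(precision=4,suppress=True)
s=r.sense();print({k:np.round(v,4).tolist() for k,v in s.items()})
for n in("scene","top"):
    p=r.snapshot(n);cv2.imwrite(f"pics/{n}0.png",p["pixels"][:,:,::-1]);print(p["K"],p["world_from_camera"])
    np.savez(f"{n}.npz",K=p["K"],T=p["world_from_camera"])
E
```

```text
pics
{'time': 0.0, 'q': [1.5742, 0.5019, -0.4268, 1.5515, 0.2208, 1.1383, -0.2103], 'joint_velocities': [0.0003, 0.0009, 0.0017, 0.001, -0.002, 0.0002, 0.0021], 'joint_torque': [0.0001, -56.9524, -5.816, -28.0934, 0.0106, 0.0121, 0.0], 'tool_pos': [166.8044, -627.8585, 403.6316], 'ee_rot': [[0.9664, 0.2569, -0.0005], [0.2569, -0.9664, 0.0019], [0.0, -0.002, -1.0]], 'contact_force': [-0.4277, -0.8642, -0.8099], 'torque': [0.0365, -0.0359, -0.0107], 'grasp_force': 0.0, 'gripper_width': 85.3778}
[[595.4361   0.     311.1778]
 [  0.     595.4361 241.8866]
 [  0.       0.       1.    ]] [[  -0.2203    0.6745   -0.7046 1218.0698]
 [   0.9753    0.1658   -0.1462  129.3869]
 [   0.0182   -0.7194   -0.6944  727.6041]
 [   0.        0.        0.        1.    ]]
[[463.8252   0.     319.6147]
 [  0.     463.8252 241.3565]
 [  0.       0.       1.    ]] [[ -0.0151  -0.9858   0.1672 433.7264]
 [ -0.9992   0.0089  -0.0382  13.7794]
 [  0.0361  -0.1677  -0.9852 700.4307]
 [  0.       0.       0.       1.    ]]
```

View pics/top0.png

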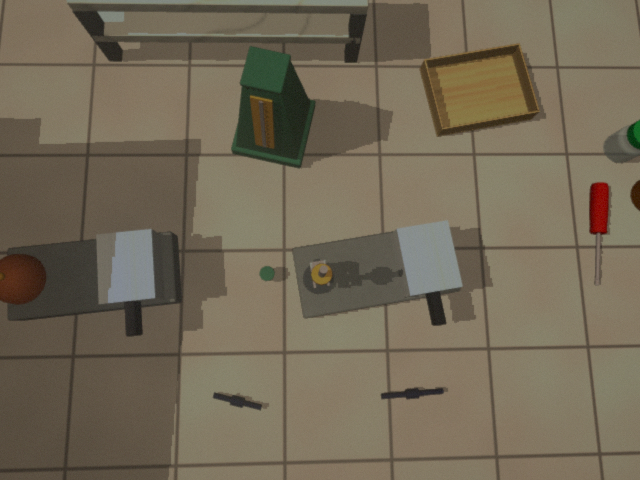

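View pics/scene0.png

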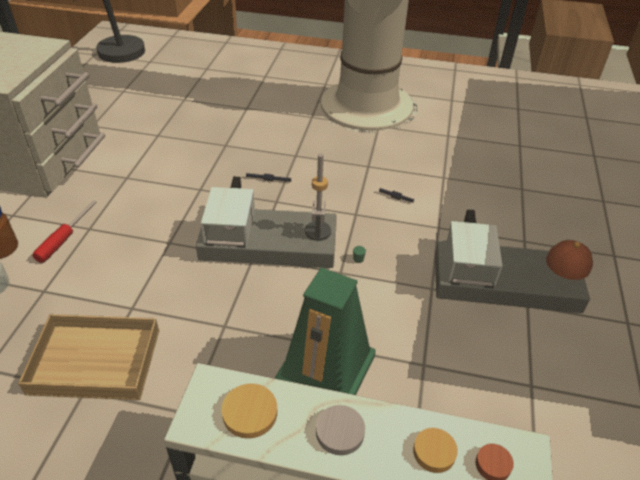

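Run:
```python
import cv2
import numpy as np
a=cv2.imread("pics/top0.png")[205:340,285:475];b=cv2.imread("pics/scene0.png")[145:275,185:350]
a=cv2.resize(a,None,fx=4,fy=4,interpolation=cv2.INTER_CUBIC);b=cv2.resize(b,None,fx=4,fy=4,interpolation=cv2.INTER_CUBIC)
cv2.imwrite("pics/ca.png",cv2.convertScaleAbs(a,alpha=1.5));cv2.imwrite("pics/cb.png",b)
```

```text
(no output)
```

View pics/ca.png

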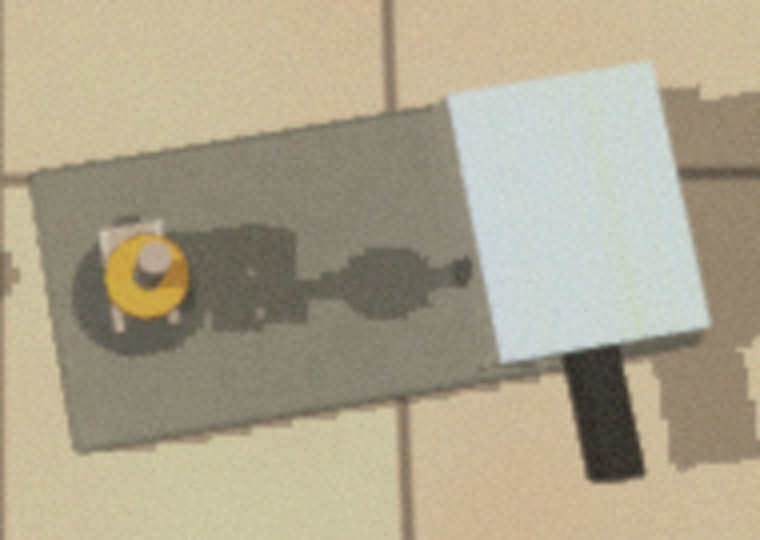

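View pics/cb.png

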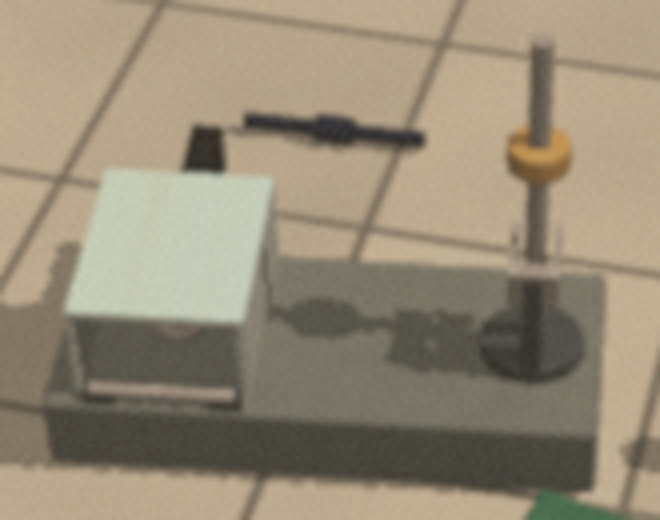

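```bash
cat > h.py <<'E'
import numpy as np
from scipy.spatial.transform import Rotation as R
from scipy.optimize import least_squares
np.set_printoptions(precision=4,suppress=True)
cams={n:np.load(n+".npz") for n in("top","scene")}
def proj(n,P):
    T=cams[n]["T"];q=(np.asarray(P)-T[:3,3])@T[:3,:3]@cams[n]["K"].T
    return q[:,:2]/q[:,2:]
def box2w(p,P): return R.from_euler("z",p[3]).apply(P)+p[:3]
E
python3 - <<'E'
from h import *
B=[(45,36,87),(45,-36,87),(-47,-36,87),(-47,36,87),(50,180,40),(-52,180,40),(0,150,196)]
t=np.array([(445,97),(651,62),(709,326),(501,362),(30,176),(78,452),(153,250)])/4+[285,205]-.4
s=np.array([(243,322),(68,315),(105,170),(273,180),(594,438),(606,272),(543,38)])/4+[185,145]-.4
f=lambda p:np.r_[proj("top",box2w(p,B))-t,proj("scene",box2w(p,B))-s].ravel()
o=least_squares(f,[430,-170,0,0],x_scale=[100,100,10,.1],loss="soft_l1");print(o.x);print(f(o.x).reshape(-1,2))
p=o.x.copy()
f0=lambda q:f([q[0],q[1],0,q[2]])
o=least_squares(f0,p[[0,1,3]],loss="soft_l1");print(o.x,abs(f0(o.x)).max())
E
```

```text
[ 516.2004 -157.7268   -1.771     0.1633]
[[ 0.5529 -0.2025]
 [ 0.1383 -0.2333]
 [ 0.8254 -0.0305]
 [ 0.6447  0.4595]
 [-0.0129 -0.2684]
 [ 0.1567  1.2944]
 [ 0.6867 -0.7924]
 [ 0.7236  0.5942]
 [-0.3611 -0.0489]
 [ 0.7041  0.1235]
 [ 0.6395 -0.2155]
 [ 1.8004 -0.4591]
 [ 0.5511  0.0555]
 [ 0.4827  2.5102]]
[ 516.4971 -157.4433    0.1637] 2.001487198569521
```

```bash
cat >> h.py <<'E'
BOX=np.array([516.5,-157.4,0,.1637])
def tgt(*pts):
    "pts: grasp point in box frame; tool down, x along box x. prints dp, angular fractions; cumulative from now"
    from bench import r
    s=r.sense();Rt=np.array(s["ee_rot"]);p=np.array(s["tool_pos"])
    c,sn=np.cos(BOX[3]),np.sin(BOX[3])
    Rg=np.array([[c,sn,0],[sn,-c,0],[0,0,-1.]])
    for q in pts:
        w=box2w(BOX,np.array(q,float))-155*Rg[:,2]
        print(q,"dp",Rt.T@(w-p)/800,"ang",R.from_matrix(Rt.T@Rg).as_rotvec()/np.pi)
def where():
    from bench import r
    s=r.sense();g=np.array(s["tool_pos"])+155*np.array(s["ee_rot"])[:,2]
    print("t",s["time"],"box grasp",R.from_euler("z",-BOX[3]).apply(g-BOX[:3]),"F",s["contact_force"],"w",s["gripper_width"],"gf",s["grasp_force"],"q",s["q"])
E
python3 -c "
from h import *
tgt((-78,0,240),(-78,0,150),(-78,0,66))"
```

```text
(-78, 0, 240) dp [ 0.4764 -0.4654  0.0118] ang [-0.0005  0.      0.0306]
(-78, 0, 150) dp [ 0.4764 -0.4652  0.1243] ang [-0.0005  0.      0.0306]
(-78, 0, 66) dp [ 0.4764 -0.4651  0.2293] ang [-0.0005  0.      0.0306]
```

```bash
python3 -m creep '[{"dp":[0.2,-0.195,0.005],"angular":[0,0,0.03],"grip":0},{"dp":[0.2,-0.195,0.005],"angular":[0,0,0.03],"grip":0},{"dp":[0.2,-0.195,0.005],"angular":[0,0,0.03],"grip":0},{"dp":[0.2,-0.195,0.005],"angular":[0,0,0.03],"grip":0},{"dp":[0.2,-0.195,0.005],"angular":[0,0,0.03],"grip":0},{"dp":[0.2,-0.195,0.005],"angular":[0,0,0.03],"grip":0},{"dp":[0.2,-0.195,0.005],"angular":[0,0,0.03],"grip":0}]' 20; python3 -c "
from h import *
where();tgt((-78,0,240))"
```

```text
time: 0.68
tool_pos: [284.6, -431.9, 400.7]
ee_rot: [[0.985, 0.173, 0.0], [0.173, -0.985, 0.002], [0.001, -0.001, -1.0]]
contact_force: [-0.1, -0.7, -0.1]
gripper_width: 42.7
grasp_force: 0.0
t 0.6833 box grasp [-273.4121 -232.8566  245.7365] F [-0.1458 -0.6781 -0.0625] w 42.720910934234105 gf 0.0 q [ 1.3748  0.2754 -0.514   1.8827  0.1557  1.024  -0.6019]
(-78, 0, 240) dp [ 0.2472 -0.289   0.0077] ang [-0.0005 -0.0002  0.0031]
```

```bash
python3 -m creep '[{"dp":[0.247,-0.289,0.007],"angular":[0,0,0.003],"grip":0},{"dp":[0.247,-0.289,0.007],"angular":[0,0,0.003],"grip":0},{"dp":[0.247,-0.289,0.007],"angular":[0,0,0.003],"grip":0},{"dp":[0.247,-0.289,0.007],"angular":[0,0,0.003],"grip":0},{"dp":[0.247,-0.289,0.007],"angular":[0,0,0.003],"grip":0},{"dp":[0.247,-0.289,0.007],"angular":[0,0,0.003],"grip":0},{"dp":[0.247,-0.289,0.007],"angular":[0,0,0.003],"grip":0},{"dp":[0.247,-0.289,0.007],"angular":[0,0,0.003],"grip":0}]'; python3 -c "
from h import *
where();tgt((-78,0,240),(-78,0,120),(-78,0,66))"
```

```text
time: 1.35
tool_pos: [441.0, -171.0, 395.6]
ee_rot: [[0.987, 0.161, 0.003], [0.161, -0.987, 0.002], [0.003, -0.001, -1.0]]
contact_force: [1.5, 0.7, -0.1]
gripper_width: 42.8
grasp_force: 0.0
t 1.35 box grasp [-76.2751  -0.8845 240.6055] F [ 1.5479  0.6898 -0.1397] w 42.824079666797026 gf 0.0 q [ 0.9459  0.223  -0.7099  1.984   0.1702  0.9918 -1.2537]
(-78, 0, 240) dp [-0.0016 -0.0014  0.0008] ang [-0.0004 -0.0009 -0.0005]
(-78, 0, 120) dp [-0.002  -0.0012  0.1508] ang [-0.0004 -0.0009 -0.0005]
(-78, 0, 66) dp [-0.0022 -0.0011  0.2183] ang [-0.0004 -0.0009 -0.0005]
```

```bash
python3 -m creep '[{"dp":[-0.002,-0.001,0.05],"angular":[0,-0.001,0],"grip":0},{"dp":[-0.002,-0.001,0.1],"angular":[0,-0.001,0],"grip":0},{"dp":[-0.002,-0.001,0.14],"angular":[0,-0.001,0],"grip":0},{"dp":[-0.002,-0.001,0.17],"angular":[0,-0.001,0],"grip":0},{"dp":[-0.002,-0.001,0.2],"angular":[0,-0.001,0],"grip":0},{"dp":[-0.002,-0.001,0.218],"angular":[0,-0.001,0],"grip":0},{"dp":[-0.002,-0.001,0.218],"angular":[0,-0.001,0],"grip":0}]'
python3 - <<'E'
from h import *
import cv2
from bench import r
where();tgt((-78,0,66))
a=r.snapshot("top")["pixels"][205:340,335:525,::-1];b=r.snapshot("scene")["pixels"][105:240,145:335,::-1]
a=cv2.convertScaleAbs(a,alpha=1.5)
cv2.imwrite("pics/g1.png",cv2.resize(np.hstack([a,b]),(800,284),interpolation=cv2.INTER_CUBIC))
E
```

```text
time: 1.93
tool_pos: [435.1, -175.9, 217.5]
ee_rot: [[0.988, 0.154, -0.009], [0.154, -0.988, 0.002], [-0.008, -0.003, -1.0]]
contact_force: [-0.3, -0.9, -0.1]
gripper_width: 42.7
grasp_force: 0.0
t 1.9333 box grasp [-84.6046  -4.5054  62.5104] F [-0.3187 -0.8605 -0.0663] w 42.657314848352065 gf 0.0 q [ 0.7922  0.5137 -0.5549  2.1159  0.4513  0.6373 -1.4926]
(-78, 0, 66) dp [ 0.0066 -0.0063 -0.0044] ang [-0.001   0.0026 -0.0028]
```

View pics/g1.png

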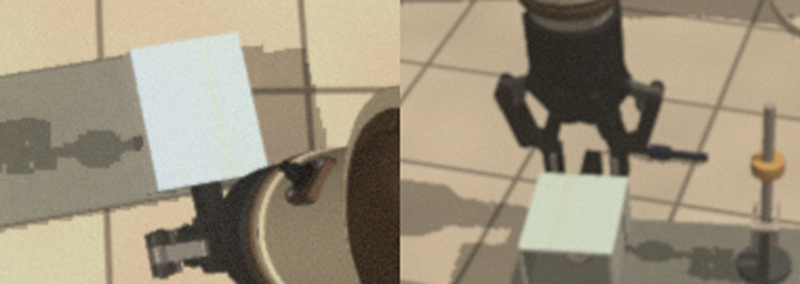

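The left/top view shows the gripper over the tab. The scene view shows the black tab (about (592,165) in the crop) between the two fingers. I'll correct the offset and then pinch.

```bash
python3 -m creep '[{"dp":[0.0066,-0.006,-0.0044],"angular":[-0.001,0.0026,-0.0028],"grip":0},{"dp":[0.0066,-0.006,-0.0044],"angular":[-0.001,0.0026,-0.0028],"grip":0},{"dp":[0.0066,-0.006,-0.0044],"angular":[-0.001,0.0026,-0.0028],"grip":0}]'; python3 -c "
from h import *
where();tgt((-78,0,66))"
```

```text
time: 2.28
tool_pos: [442.2, -169.5, 225.7]
ee_rot: [[0.986, 0.165, 0.009], [0.165, -0.986, -0.004], [0.008, 0.005, -1.0]]
contact_force: [-0.1, 0.3, 0.4]
gripper_width: 42.7
grasp_force: 0.0
t 2.2833 box grasp [-74.0815  -0.6231  70.7348] F [-0.0722  0.2712  0.3913] w 42.739404917533996 gf 0.0 q [ 0.7843  0.5001 -0.5663  2.111   0.4487  0.6381 -1.4962]
(-78, 0, 66) dp [-0.0034  0.0001  0.0059] ang [ 0.0016 -0.0025  0.0006]
```

```bash
python3 -m creep '[{"dp":[0,0,0],"angular":[0,0,0],"grip":0},{"dp":[0,0,0],"angular":[0,0,0],"grip":0},{"dp":[0,0,0],"angular":[0,0,0],"grip":0},{"dp":[0,0,0],"angular":[0,0,0],"grip":0}]'; python3 -c "
from h import *
where();tgt((-78,0,66))"
```

```text
time: 2.62
tool_pos: [441.1, -169.7, 224.4]
ee_rot: [[0.986, 0.164, 0.006], [0.164, -0.986, -0.003], [0.005, 0.003, -1.0]]
contact_force: [0.6, -0.3, 0.6]
gripper_width: 42.6
grasp_force: 0.0
t 2.6167 box grasp [-75.6081  -0.4109  69.3946] F [ 0.6324 -0.2584  0.5809] w 42.6301582698622 gf 0.0 q [ 0.7842  0.502  -0.5648  2.1123  0.449   0.6378 -1.4965]
(-78, 0, 66) dp [-0.002   0.0001  0.0042] ang [ 0.0011 -0.0017  0.0003]
```

```bash
python3 -m creep '[{"dp":[-0.0025,0,0.004],"angular":[0.001,-0.0017,0],"grip":0},{"dp":[-0.0025,0,0.004],"angular":[0.001,-0.0017,0],"grip":0.5},{"dp":[-0.0025,0,0.004],"angular":[0.001,-0.0017,0],"grip":0.9},{"dp":[-0.0025,0,0.004],"angular":[0.001,-0.0017,0],"grip":0.9},{"dp":[-0.0025,0,0.004],"angular":[0.001,-0.0017,0],"grip":0.9},{"dp":[-0.0025,0,0.004],"angular":[0.001,-0.0017,0],"grip":0.9},{"dp":[-0.0025,0,0.004],"angular":[0.001,-0.0017,0],"grip":0.9}]' 25; python3 -c "
from h import *
where()
g=lambda a,X=-123,Z=21:(X*np.cos(a)+Z*np.sin(a)+45,0,-X*np.sin(a)+Z*np.cos(a)+45)
tgt(*[tuple(np.round(g(a),1)) for a in np.arange(0,1.5,.12)])"
```

```text
time: 3.2
tool_pos: [439.0, -170.2, 220.9]
ee_rot: [[0.987, 0.163, -0.001], [0.163, -0.987, -0.0], [-0.001, 0.0, -1.0]]
contact_force: [-0.2, -1.7, -0.8]
gripper_width: 13.5
grasp_force: 28.5
t 3.2 box grasp [-78.6818  -0.0458  65.9259] F [-0.2377 -1.7425 -0.8335] w 13.478656417001398 gf 28.535081148147583 q [ 0.7839  0.508  -0.5615  2.1146  0.4514  0.6369 -1.497 ]
(np.float64(-78.0), np.float64(0.0), np.float64(66.0)) dp [ 0.0007 -0.     -0.0001] ang [0.     0.0002 0.0001]
(np.float64(-74.6), np.float64(0.0), np.float64(80.6)) dp [ 0.0049 -0.     -0.0183] ang [0.     0.0002 0.0001]
(np.float64(-69.5), np.float64(0.0), np.float64(94.6)) dp [ 0.0113 -0.     -0.0359] ang [0.     0.0002 0.0001]
(np.float64(-62.7), np.float64(0.0), np.float64(108.0)) dp [ 0.0198 -0.     -0.0526] ang [0.     0.0002 0.0001]
(np.float64(-54.4), np.float64(0.0), np.float64(120.4)) dp [ 0.0302 -0.     -0.0681] ang [0.     0.0002 0.0001]
(np.float64(-44.7), np.float64(0.0), np.float64(131.8)) dp [ 0.0423 -0.     -0.0824] ang [0.     0.0002 0.0001]
(np.float64(-33.6), np.float64(0.0), np.float64(141.9)) dp [ 0.0561 -0.     -0.095 ] ang [0.     0.0002 0.0001]
(np.float64(-21.5), np.float64(0.0), np.float64(150.6)) dp [ 0.0712  0.     -0.1059] ang [0.     0.0002 0.0001]
(np.float64(-8.3), np.float64(0.0), np.float64(157.8)) dp [ 0.0877  0.     -0.1149] ang [0.     0.0002 0.0001]
(np.float64(5.5), np.float64(0.0), np.float64(163.4)) dp [ 0.105   0.     -0.1219] ang [0.     0.0002 0.0001]
(np.float64(20.0), np.float64(0.0), np.float64(167.3)) dp [ 0.1231  0.     -0.1268] ang [0.     0.0002 0.0001]
(np.float64(34.8), np.float64(0.0), np.float64(169.4)) dp [ 0.1416  0.     -0.1295] ang [0.     0.0002 0.0001]
(np.float64(49.8), np.float64(0.0), np.float64(169.7)) dp [ 0.1604  0.0001 -0.1298] ang [0.     0.0002 0.0001]
```

```bash
python3 -m creep '[{"dp":[0.002,0,-0.009],"angular":[0,0,0],"grip":0.9},{"dp":[0.0045,0,-0.018],"angular":[0,0,0],"grip":0.9},{"dp":[0.011,0,-0.036],"angular":[0,0,0],"grip":0.9},{"dp":[0.0195,0,-0.0525],"angular":[0,0,0],"grip":0.9},{"dp":[0.0245,0,-0.06],"angular":[0,0,0],"grip":0.9},{"dp":[0.03,0,-0.068],"angular":[0,0,0],"grip":0.9},{"dp":[0.03,0,-0.068],"angular":[0,0,0],"grip":0.9},{"dp":[0.03,0,-0.068],"angular":[0,0,0],"grip":0.9}]'
python3 - <<'E'
from h import *
import cv2
from bench import r
where()
g=lambda a,X=-123,Z=21:(X*np.cos(a)+Z*np.sin(a)+45,0,-X*np.sin(a)+Z*np.cos(a)+45)
tgt(*[tuple(np.round(g(a),1).tolist()) for a in np.arange(0.48,1.57,.12)])
b=r.snapshot("scene")["pixels"][75:275,145:345,::-1]
cv2.imwrite("pics/l1.png",cv2.resize(b,(500,500),interpolation=cv2.INTER_CUBIC))
E
```

```text
time: 3.87
tool_pos: [463.0, -166.2, 275.9]
ee_rot: [[0.986, 0.164, 0.0], [0.164, -0.986, -0.001], [0.0, 0.001, -1.0]]
contact_force: [-3.4, -2.9, 4.4]
gripper_width: 14.0
grasp_force: 29.2
t 3.8667 box grasp [-54.1814  -0.1525 120.9238] F [-3.3551 -2.9048  4.3713] w 13.99031268433825 gf 29.208936095237732 q [ 0.8094  0.4433 -0.6237  2.041   0.3706  0.7672 -1.4455]
(-54.4, 0.0, 120.4) dp [-0.0002  0.      0.0007] ang [ 0.0003 -0.0001  0.0004]
(-44.7, 0.0, 131.8) dp [ 0.0119  0.0001 -0.0136] ang [ 0.0003 -0.0001  0.0004]
(-33.6, 0.0, 141.9) dp [ 0.0258  0.0001 -0.0262] ang [ 0.0003 -0.0001  0.0004]
(-21.5, 0.0, 150.6) dp [ 0.0409  0.0001 -0.0371] ang [ 0.0003 -0.0001  0.0004]
(-8.3, 0.0, 157.8) dp [ 0.0574  0.0001 -0.0461] ang [ 0.0003 -0.0001  0.0004]
(5.5, 0.0, 163.4) dp [ 0.0747  0.0002 -0.0531] ang [ 0.0003 -0.0001  0.0004]
(20.0, 0.0, 167.3) dp [ 0.0928  0.0002 -0.0579] ang [ 0.0003 -0.0001  0.0004]
(34.8, 0.0, 169.4) dp [ 0.1113  0.0002 -0.0606] ang [ 0.0003 -0.0001  0.0004]
(49.8, 0.0, 169.7) dp [ 0.13    0.0002 -0.0609] ang [ 0.0003 -0.0001  0.0004]
(64.7, 0.0, 168.2) dp [ 0.1487  0.0003 -0.0591] ang [ 0.0003 -0.0001  0.0004]
```

View pics/l1.png

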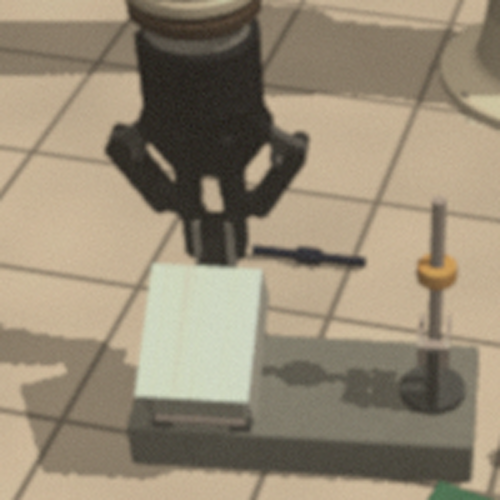

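The hood is rising with the tab held between the fingers (tab at about (215,250) in the crop). I'll continue the arc to 1.56 rad.

```bash
python3 -m creep '[{"dp":[0.012,0,-0.0135],"angular":[0,0,0],"grip":0.9},{"dp":[0.026,0,-0.026],"angular":[0,0,0],"grip":0.9},{"dp":[0.041,0,-0.037],"angular":[0,0,0],"grip":0.9},{"dp":[0.057,0,-0.046],"angular":[0,0,0],"grip":0.9},{"dp":[0.0747,0,-0.053],"angular":[0,0,0],"grip":0.9},{"dp":[0.093,0,-0.058],"angular":[0,0,0],"grip":0.9},{"dp":[0.111,0,-0.0605],"angular":[0,0,0],"grip":0.9},{"dp":[0.13,0,-0.061],"angular":[0,0,0],"grip":0.9}]'; python3 -m creep '[{"dp":[0.01,0,0],"angular":[0,0,0],"grip":0.9},{"dp":[0.01,0,0],"angular":[0,0,0],"grip":0.9},{"dp":[0.01,0,0],"angular":[0,0,0],"grip":0.9}]'; python3 -c "
from h import *
where()"
```

```text
time: 4.58
tool_pos: [565.0, -150.0, 323.6]
ee_rot: [[0.987, 0.163, -0.003], [0.163, -0.987, -0.002], [-0.003, 0.001, -1.0]]
contact_force: [-1.8, -5.2, -0.7]
gripper_width: 14.0
grasp_force: 28.6
time: 4.83
tool_pos: [573.5, -148.7, 323.1]
ee_rot: [[0.986, 0.164, -0.001], [0.164, -0.986, -0.001], [-0.001, 0.001, -1.0]]
contact_force: [1.6, -4.8, -3.2]
gripper_width: 13.2
grasp_force: 28.5
t 4.8333 box grasp [ 57.5708  -0.8314 168.1159] F [ 1.5671 -4.8289 -3.1616] w 13.191261759758637 gf 28.5066157579422 q [ 0.681   0.5342 -0.6256  1.7665  0.3733  0.9622 -1.5018]
```

```bash
python3 -m creep '[{"dp":[0,0,0],"angular":[0,0,0],"grip":0},{"dp":[0,0,0],"angular":[0,0,0],"grip":0},{"dp":[0,0,0],"angular":[0,0,0],"grip":0},{"dp":[0,0,-0.03],"angular":[0,0,0],"grip":0},{"dp":[0,0,-0.06],"angular":[0,0,0],"grip":0},{"dp":[0,0,-0.09],"angular":[0,0,0],"grip":0},{"dp":[0,0,-0.09],"angular":[0,0,0],"grip":0},{"dp":[0,0,-0.09],"angular":[0,0,0],"grip":0}]'
python3 - <<'E'
from h import *
import cv2
from bench import r
where()
tgt((-6,48,230),(-6,48,160),(-6,48,71))
b=r.snapshot("scene")["pixels"][75:275,145:345,::-1];a=r.snapshot("top")["pixels"][150:350,315:515,::-1]
cv2.imwrite("pics/o1.png",cv2.resize(np.hstack([a,b]),(800,400),interpolation=cv2.INTER_CUBIC))
E
```

```text
time: 5.5
tool_pos: [573.9, -146.9, 397.8]
ee_rot: [[0.986, 0.165, 0.003], [0.165, -0.986, -0.001], [0.003, 0.001, -1.0]]
contact_force: [0.7, -0.3, 0.6]
gripper_width: 42.7
grasp_force: 0.0
t 5.5 box grasp [ 58.8431   0.8419 242.786 ] F [ 0.7011 -0.2899  0.5741] w 42.665700463534414 gf 0.0 q [ 0.7134  0.4492 -0.6667  1.7036  0.3077  1.0925 -1.4525]
(-6, 48, 230) dp [-0.0804 -0.0589  0.0157] ang [ 0.0004 -0.0009  0.0007]
(-6, 48, 160) dp [-0.0807 -0.059   0.1032] ang [ 0.0004 -0.0009  0.0007]
(-6, 48, 71) dp [-0.081  -0.0591  0.2144] ang [ 0.0004 -0.0009  0.0007]
```

View pics/o1.png

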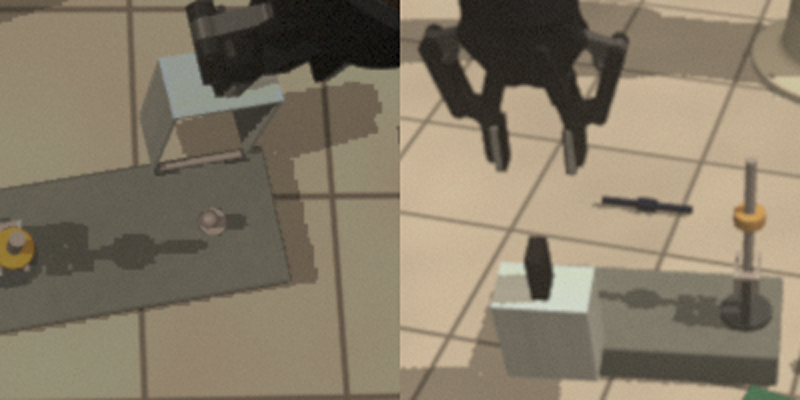

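The hood stands open and the bare toggle ball is at (211,221) in the left crop, i.e. top pixel (420.5,260.5).

```bash
python3 -m creep '[{"dp":[-0.04,-0.03,0.01],"angular":[0,0,0],"grip":1},{"dp":[-0.08,-0.059,0.016],"angular":[0,0,0],"grip":1},{"dp":[-0.081,-0.059,0.03],"angular":[0,-0.001,0],"grip":1},{"dp":[-0.081,-0.059,0.07],"angular":[0,-0.001,0],"grip":1},{"dp":[-0.081,-0.059,0.1],"angular":[0,-0.001,0],"grip":1},{"dp":[-0.081,-0.059,0.1],"angular":[0,-0.001,0],"grip":1},{"dp":[-0.081,-0.059,0.1],"angular":[0,-0.001,0],"grip":1},{"dp":[-0.081,-0.059,0.1],"angular":[0,-0.001,0],"grip":1}]'
python3 - <<'E'
from h import *
where()
print(proj("top",box2w(BOX,[(0,12.5,69.5),(0,-12.5,69.5)])))
tgt((-6,48,71),(-6,8,71))
E
```

```text
time: 6.27
tool_pos: [502.2, -111.4, 316.6]
ee_rot: [[0.986, 0.165, -0.003], [0.165, -0.986, 0.0], [-0.003, -0.001, -1.0]]
contact_force: [-0.0, 0.1, 0.5]
gripper_width: -0.1
grasp_force: 0.0
t 6.2667 box grasp [ -7.1497  47.7986 161.6325] F [-0.0016  0.1085  0.4992] w -0.06352872335026931 gf 0.0 q [ 0.7121  0.42   -0.6641  1.9599  0.3339  0.8749 -1.5334]
[[417.0589 259.2899]
 [434.5537 256.1889]]
(-6, 48, 71) dp [ 0.0012 -0.0003  0.1133] ang [-0.0002  0.001   0.0006]
(-6, 8, 71) dp [0.0011 0.0497 0.1133] ang [-0.0002  0.001   0.0006]
```

```bash
python3 -m creep '[{"dp":[0.001,0,0.04],"angular":[0,0.001,0],"grip":1},{"dp":[0.001,0,0.08],"angular":[0,0.001,0],"grip":1},{"dp":[0.001,0,0.1],"angular":[0,0.001,0],"grip":1},{"dp":[0.001,0,0.113],"angular":[0,0.001,0],"grip":1},{"dp":[0.001,0,0.113],"angular":[0,0.001,0],"grip":1},{"dp":[0.001,0,0.113],"angular":[0,0.001,0],"grip":1},{"dp":[0.001,0,0.113],"angular":[0,0.001,0],"grip":1},{"dp":[0.001,0,0.113],"angular":[0,0.001,0],"grip":1}]'
python3 - <<'E'
from h import *
where()
tgt((-6,48,71),(-6,20,71),(-6,10,71))
E
```

```text
time: 6.93
tool_pos: [503.1, -111.7, 227.4]
ee_rot: [[0.986, 0.164, 0.003], [0.164, -0.986, -0.001], [0.002, 0.001, -1.0]]
contact_force: [0.6, 1.0, 0.2]
gripper_width: -0.2
grasp_force: 0.0
t 6.9333 box grasp [-5.3608 47.0486 72.3866] F [0.5972 0.9767 0.2321] w -0.18932245967683758 gf 0.0 q [ 0.6324  0.5588 -0.5754  2.0083  0.4642  0.7018 -1.6407]
(-6, 48, 71) dp [-0.0003 -0.0009  0.0017] ang [ 0.0004 -0.0008  0.0004]
(-6, 20, 71) dp [-0.0004  0.0341  0.0018] ang [ 0.0004 -0.0008  0.0004]
(-6, 10, 71) dp [-0.0004  0.0466  0.0018] ang [ 0.0004 -0.0008  0.0004]
```

```bash
python3 -m creep '[{"dp":[0,0.008,0.001],"angular":[0,0,0],"grip":1},{"dp":[0,0.016,0.001],"angular":[0,0,0],"grip":1},{"dp":[0,0.024,0.001],"angular":[0,0,0],"grip":1},{"dp":[0,0.032,0.001],"angular":[0,0,0],"grip":1},{"dp":[0,0.04,0.001],"angular":[0,0,0],"grip":1},{"dp":[0,0.046,0.001],"angular":[0,0,0],"grip":1},{"dp":[0,0.046,0.001],"angular":[0,0,0],"grip":1},{"dp":[0,0.046,0.001],"angular":[0,0,0],"grip":1}]'
python3 - <<'E'
from h import *
where()
E
```

```text
time: 7.6
tool_pos: [508.1, -148.5, 224.8]
ee_rot: [[0.987, 0.163, -0.001], [0.163, -0.987, -0.0], [-0.001, 0.0, -1.0]]
contact_force: [0.0, -0.4, 0.1]
gripper_width: 0.2
grasp_force: 0.0
t 7.6 box grasp [-6.8995 10.1059 69.8268] F [ 0.0445 -0.3622  0.1415] w 0.16797734038147324 gf 0.0 q [ 0.6877  0.5819 -0.5676  1.974   0.4669  0.7171 -1.5717]
```

```bash
for i in 1; do python3 -m creep '[{"dp":[0,0.004,0],"angular":[0,0,0],"grip":1},{"dp":[0,0.007,0],"angular":[0,0,0],"grip":1},{"dp":[0,0.007,0],"angular":[0,0,0],"grip":1},{"dp":[0,0.007,0],"angular":[0,0,0],"grip":1}]'; done
python3 - <<'E'
from h import *
from bench import r
import cv2
where()
b=r.snapshot("scene")["pixels"][135:275,165:345,::-1];a=r.snapshot("top")["pixels"][190:330,325:505,::-1]
cv2.imwrite("pics/t1.png",cv2.resize(np.hstack([cv2.convertScaleAbs(a,alpha=1.5),b]),(800,311),interpolation=cv2.INTER_CUBIC))
E
```

```text
time: 7.93
tool_pos: [508.8, -151.3, 224.7]
ee_rot: [[0.986, 0.166, -0.002], [0.166, -0.986, 0.003], [-0.001, -0.003, -1.0]]
contact_force: [-2.4, 5.5, 1.3]
gripper_width: 0.1
grasp_force: 2.9
t 7.9333 box grasp [-6.8006  7.7176 69.7265] F [-2.4279  5.4948  1.3377] w 0.1152871162651663 gf 2.9323122650384903 q [ 0.6941  0.5851 -0.5696  1.9696  0.4647  0.7204 -1.561 ]
```

View pics/t1.png

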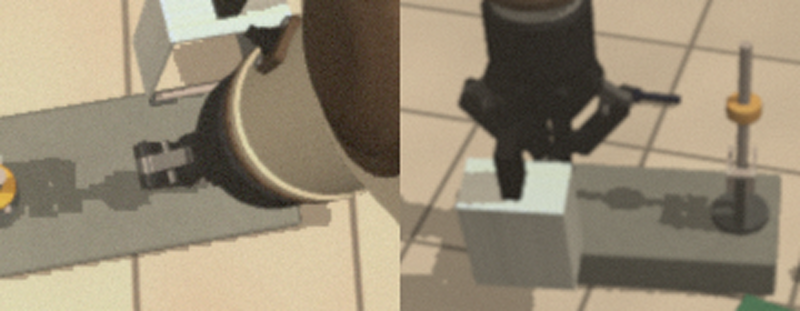

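The gripper is at the toggle and the cover is still open. The reaction is 6 N at y 7.7, where I predicted the end stop. I'll press slightly more, then back off and lift.

```bash
python3 -m creep '[{"dp":[0,0.003,0],"angular":[0,0,0],"grip":1},{"dp":[0,0.004,0],"angular":[0,0,0],"grip":1},{"dp":[0,0.004,0],"angular":[0,0,0],"grip":1},{"dp":[0,0.004,0],"angular":[0,0,0],"grip":1}]';  python3 -m creep '[{"dp":[0,-0.02,0],"angular":[0,0,0],"grip":1},{"dp":[0,-0.02,-0.03],"angular":[0,0,0],"grip":1},{"dp":[0,-0.02,-0.08],"angular":[0,0,0],"grip":1},{"dp":[0,-0.02,-0.13],"angular":[0,0,0],"grip":1},{"dp":[0,-0.02,-0.18],"angular":[0,0,0],"grip":1},{"dp":[0,-0.02,-0.22],"angular":[0,0,0],"grip":0},{"dp":[0,-0.02,-0.22],"angular":[0,0,0],"grip":0},{"dp":[0,-0.02,-0.22],"angular":[0,0,0],"grip":0}]'
python3 - <<'E'
from h import *
from bench import r
import cv2
where()
tgt((89,0,240),(89,0,168))
b=r.snapshot("scene")["pixels"][75:275,145:345,::-1];a=r.snapshot("top")["pixels"][150:350,315:515,::-1]
cv2.imwrite("pics/t2.png",cv2.resize(np.hstack([a,b]),(800,400),interpolation=cv2.INTER_CUBIC))
E
```

```text
time: 8.37
tool_pos: [509.0, -152.2, 224.6]
ee_rot: [[0.986, 0.168, -0.003], [0.168, -0.986, 0.005], [-0.002, -0.006, -1.0]]
contact_force: [-2.7, 12.5, 3.5]
gripper_width: -0.2
grasp_force: 6.0
time: 9.03
tool_pos: [507.8, -140.9, 403.3]
ee_rot: [[0.986, 0.164, 0.004], [0.164, -0.986, -0.003], [0.004, 0.003, -1.0]]
contact_force: [-0.4, -0.4, -0.5]
gripper_width: 35.8
grasp_force: 0.0
t 9.0333 box grasp [ -5.3826  17.1529 248.2644] F [-0.4407 -0.4423 -0.5318] w 35.7912354187381 gf 0.0 q [ 0.814   0.3251 -0.7146  1.8554  0.2469  1.0458 -1.4049]
(89, 0, 240) dp [0.1186 0.0222 0.0108] ang [ 0.0011 -0.0011  0.0003]
(89, 0, 168) dp [0.1183 0.0219 0.1008] ang [ 0.0011 -0.0011  0.0003]
```

View pics/t2.png

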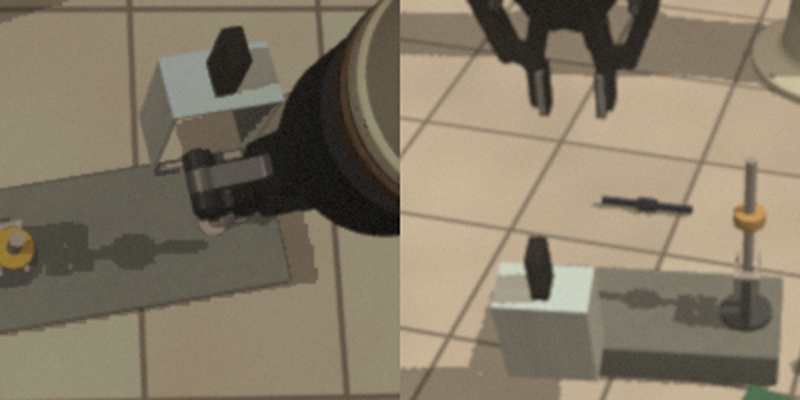

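The toggle is hidden by the gripper and the cover stays open. I'll move above the open tab and look again.

```bash
python3 -m creep '[{"dp":[0.04,0.01,0.004],"angular":[0,0,0],"grip":0},{"dp":[0.08,0.02,0.01],"angular":[0,0,0],"grip":0},{"dp":[0.118,0.022,0.01],"angular":[0.001,-0.001,0],"grip":0},{"dp":[0.118,0.022,0.01],"angular":[0.001,-0.001,0],"grip":0},{"dp":[0.118,0.022,0.01],"angular":[0.001,-0.001,0],"grip":0},{"dp":[0.118,0.022,0.01],"angular":[0.001,-0.001,0],"grip":0},{"dp":[0.118,0.022,0.01],"angular":[0.001,-0.001,0],"grip":0}]'
python3 - <<'E'
from h import *
from bench import r
import cv2
where()
tgt((89,0,168))
b=r.snapshot("scene")["pixels"][75:275,145:345,::-1];a=r.snapshot("top")["pixels"][150:350,315:515,::-1]
cv2.imwrite("pics/t3.png",cv2.resize(np.hstack([a,b]),(800,400),interpolation=cv2.INTER_CUBIC))
print(proj("top",box2w(BOX,[(0,12.5,69.5),(0,-12.5,69.5)]))*2-[630,300])
E
```

```text
time: 9.72
tool_pos: [601.9, -142.7, 391.9]
ee_rot: [[0.986, 0.164, -0.007], [0.164, -0.986, 0.003], [-0.006, -0.004, -1.0]]
contact_force: [-0.1, 0.3, -0.3]
gripper_width: 42.6
grasp_force: 0.0
t 9.7167 box grasp [ 85.7378   1.1814 236.8792] F [-0.145   0.2958 -0.3016] w 42.62275535704227 gf 0.0 q [ 0.6811  0.51   -0.6729  1.6375  0.342   1.1225 -1.4876]
(89, 0, 168) dp [0.0034 0.0011 0.0861] ang [-0.0011  0.0019  0.0005]
[[204.1178 218.5799]
 [239.1075 212.3777]]
```

View pics/t3.png

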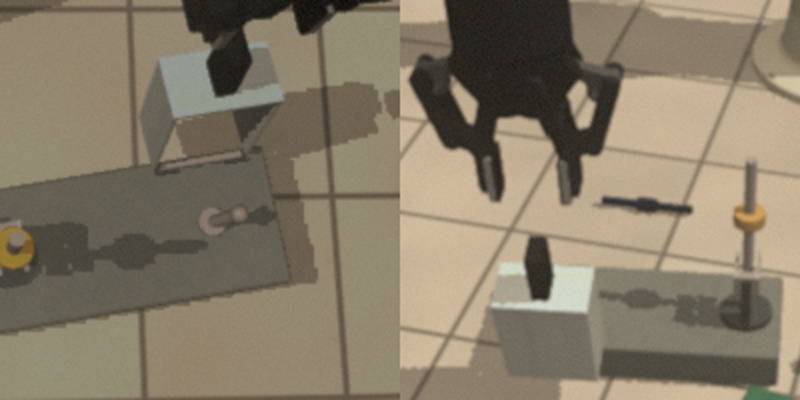

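The toggle ball is now at (239,214) in the left crop. The prediction for fully on is (239,212), so it is over. Next I'll pinch the tab and close the cover.

```bash
python3 -m creep '[{"dp":[0.002,0.001,0.03],"angular":[-0.001,0.001,0],"grip":0},{"dp":[0.002,0.001,0.06],"angular":[-0.001,0.001,0],"grip":0},{"dp":[0.002,0.001,0.083],"angular":[-0.001,0.001,0],"grip":0},{"dp":[0.002,0.001,0.083],"angular":[-0.001,0.001,0],"grip":0},{"dp":[0.002,0.001,0.083],"angular":[-0.001,0.001,0],"grip":0},{"dp":[0.002,0.001,0.083],"angular":[-0.001,0.001,0],"grip":0},{"dp":[0.002,0.001,0.083],"angular":[-0.001,0.001,0],"grip":0},{"dp":[0.002,0.001,0.083],"angular":[-0.001,0.001,0],"grip":0}]'
python3 - <<'E'
from h import *
where()
tgt((89,0,166))
E
```

```text
time: 10.48
tool_pos: [605.1, -143.0, 328.2]
ee_rot: [[0.986, 0.164, 0.002], [0.164, -0.986, -0.001], [0.002, 0.001, -1.0]]
contact_force: [-0.1, -0.2, 0.1]
gripper_width: 42.8
grasp_force: 0.0
t 10.4833 box grasp [ 90.037   -0.4525 173.2363] F [-0.1078 -0.1795  0.1029] w 42.8066171567849 gf 0.0 q [ 0.6543  0.58   -0.6398  1.6882  0.399   1.0046 -1.53  ]
(89, 0, 166) dp [-0.0009 -0.0003  0.009 ] ang [ 0.0004 -0.0007  0.0004]
```

```bash
python3 -m creep '[{"dp":[-0.001,0,0.008],"angular":[0,0,0],"grip":0},{"dp":[-0.001,0,0.008],"angular":[0,0,0],"grip":0},{"dp":[-0.001,0,0.008],"angular":[0,0,0],"grip":0.9},{"dp":[-0.001,0,0.008],"angular":[0,0,0],"grip":0.9},{"dp":[-0.001,0,0.008],"angular":[0,0,0],"grip":0.9},{"dp":[-0.001,0,0.008],"angular":[0,0,0],"grip":0.9},{"dp":[-0.001,0,0.008],"angular":[0,0,0],"grip":0.9},{"dp":[-0.001,0,0.008],"angular":[0,0,0],"grip":0.9}]' 25
cat >> h.py <<'E'
def arc(a0,a1,step):
    from bench import r
    s=r.sense();q=np.array(s["tool_pos"])+155*np.array(s["ee_rot"])[:,2]
    q=R.from_euler("z",-BOX[3]).apply(q-BOX[:3]);v=q-[45,0,45]
    for a in np.arange(a0-step,a1-1e-6,-step): tgt(tuple((R.from_euler("y",a-a0).apply(v)+[45,0,45]).round(1).tolist()))
E
python3 - <<'E'
from h import *
where()
arc(1.75,0,.125)
E
```

```text
time: 11.15
tool_pos: [603.8, -143.9, 320.2]
ee_rot: [[0.987, 0.163, -0.0], [0.163, -0.987, -0.001], [-0.0, 0.001, -1.0]]
contact_force: [0.4, -3.9, 0.3]
gripper_width: 13.5
grasp_force: 29.2
t 11.15 box grasp [ 88.3111  -1.0549 165.2487] F [ 0.3614 -3.8708  0.3255] w 13.470791336958937 gf 29.150119721889496 q [ 0.6527  0.5882 -0.6348  1.6955  0.4049  0.9924 -1.5341]
(73.0, -1.1, 169.7) dp [-0.0192  0.0002 -0.0056] ang [0.0003 0.     0.0001]
(57.2, -1.1, 172.2) dp [-0.0389  0.0002 -0.0087] ang [0.0003 0.     0.0001]
(41.3, -1.1, 172.8) dp [-0.0588  0.0002 -0.0094] ang [0.0003 0.     0.0001]
(25.4, -1.1, 171.3) dp [-0.0787  0.0002 -0.0076] ang [0.0003 0.     0.0001]
(9.8, -1.1, 167.9) dp [-0.0982  0.0002 -0.0033] ang [0.0003 0.     0.0001]
(-5.3, -1.1, 162.5) dp [-0.117   0.0002  0.0035] ang [0.0003 0.     0.0001]
(-19.5, -1.1, 155.3) dp [-0.1348  0.0002  0.0125] ang [0.0003 0.     0.0001]
(-32.8, -1.1, 146.4) dp [-0.1514  0.0002  0.0236] ang [0.0003 0.     0.0001]
(-44.8, -1.1, 135.9) dp [-0.1664  0.0002  0.0367] ang [0.0003 0.     0.0001]
(-55.5, -1.1, 124.0) dp [-0.1798  0.0001  0.0516] ang [0.0003 0.     0.0001]
(-64.5, -1.1, 110.9) dp [-0.191   0.0001  0.068 ] ang [0.0003 0.     0.0001]
(-71.9, -1.1, 96.7) dp [-0.2003  0.0001  0.0857] ang [0.0003 0.     0.0001]
(-77.4, -1.1, 81.7) dp [-0.2072  0.0001  0.1045] ang [0.0003 0.     0.0001]
(-81.0, -1.1, 66.2) dp [-0.2116  0.0001  0.1238] ang [0.0003 0.     0.0001]
```

```bash
python3 -m creep '[{"dp":[-0.019,0,-0.0055],"angular":[0,0,0],"grip":0.9},{"dp":[-0.039,0,-0.0085],"angular":[0,0,0],"grip":0.9},{"dp":[-0.059,0,-0.0095],"angular":[0,0,0],"grip":0.9},{"dp":[-0.0785,0,-0.0075],"angular":[0,0,0],"grip":0.9},{"dp":[-0.098,0,-0.0035],"angular":[0,0,0],"grip":0.9},{"dp":[-0.117,0,0.0035],"angular":[0,0,0],"grip":0.9},{"dp":[-0.135,0,0.0125],"angular":[0,0,0],"grip":0.9},{"dp":[-0.1515,0,0.0235],"angular":[0,0,0],"grip":0.9}]'; python3 -m creep '[{"dp":[-0.015,0,0.013],"angular":[0,0,0],"grip":0.9},{"dp":[-0.0285,0,0.028],"angular":[0,0,0],"grip":0.9},{"dp":[-0.0395,0,0.0445],"angular":[0,0,0],"grip":0.9},{"dp":[-0.049,0,0.062],"angular":[0,0,0],"grip":0.9},{"dp":[-0.056,0,0.081],"angular":[0,0,0],"grip":0.9},{"dp":[-0.0595,0,0.098],"angular":[0,0,0],"grip":0.9},{"dp":[-0.06,0,0.099],"angular":[0,0,0],"grip":0.9},{"dp":[-0.06,0,0.099],"angular":[0,0,0],"grip":0.9}]'; python3 -c "
from h import *
where()"
```

```text
time: 11.82
tool_pos: [484.7, -162.8, 302.9]
ee_rot: [[0.986, 0.164, 0.004], [0.164, -0.986, -0.001], [0.003, 0.002, -1.0]]
contact_force: [0.3, -0.5, 3.3]
gripper_width: 13.4
grasp_force: 32.0
time: 12.48
tool_pos: [436.0, -170.9, 221.8]
ee_rot: [[0.986, 0.164, -0.003], [0.164, -0.986, 0.001], [-0.003, -0.001, -1.0]]
contact_force: [-2.6, -2.0, -0.5]
gripper_width: 13.5
grasp_force: 36.4
t 12.4833 box grasp [-82.0309  -0.021   66.8366] F [-2.6365 -1.9535 -0.4735] w 13.543039760507678 gf 36.40845537185669 q [ 0.8075  0.5092 -0.5856  2.1186  0.4661  0.644  -1.5069]
```

Now I'll release, let the cover settle, rise, and check against the original image.

```bash
python3 -m creep '[{"dp":[0,0,0],"angular":[0,0,0],"grip":0},{"dp":[0,0,0],"angular":[0,0,0],"grip":0},{"dp":[0,0,0],"angular":[0,0,0],"grip":0},{"dp":[0,0,0],"angular":[0,0,0],"grip":0},{"dp":[0,0,-0.03],"angular":[0,0,0],"grip":0},{"dp":[0,0,-0.07],"angular":[0,0,0],"grip":0},{"dp":[0,0,-0.12],"angular":[0,0,0],"grip":0},{"dp":[0,0,-0.17],"angular":[0,0,0],"grip":0}]'; python3 -m creep '[{"dp":[-0.02,0.05,-0.03],"angular":[0,0,0],"grip":0},{"dp":[-0.02,0.1,-0.05],"angular":[0,0,0],"grip":0},{"dp":[-0.02,0.15,-0.05],"angular":[0,0,0],"grip":0},{"dp":[-0.02,0.2,-0.05],"angular":[0,0,0],"grip":0},{"dp":[-0.02,0.25,-0.05],"angular":[0,0,0],"grip":0},{"dp":[-0.02,0.25,-0.05],"angular":[0,0,0],"grip":0},{"dp":[-0.02,0.25,-0.05],"angular":[0,0,0],"grip":0},{"dp":[-0.02,0.25,-0.05],"angular":[0,0,0],"grip":0}]'
python3 - <<'E'
from h import *
from bench import r
import cv2
where()
for n,(y,x) in(("scene",(slice(180,250),slice(195,265))),("top",(slice(215,330),slice(390,470)))):
    p=r.snapshot(n)["pixels"][:,:,::-1];o=cv2.imread(f"pics/{n}0.png")
    d=np.abs(p.astype(int)-o).max(2)
    print(n,"hood diff>40:",(d[y,x]>40).mean(), "mean",d[y,x].mean())
    if n=="top": print("bell",(d[225:340,90:185]>40).mean())
    m,o0=[cv2.cvtColor(q[y,x],cv2.COLOR_BGR2GRAY).astype(np.float32) for q in(p,o)]
    print("shift",cv2.phaseCorrelate(o0,m))
E
```

```text
time: 13.15
tool_pos: [436.6, -170.2, 359.4]
ee_rot: [[0.986, 0.166, -0.001], [0.166, -0.986, 0.002], [-0.001, -0.002, -1.0]]
contact_force: [0.6, -1.0, 1.0]
gripper_width: 42.7
grasp_force: 0.0
time: 13.82
tool_pos: [454.0, -370.1, 397.9]
ee_rot: [[0.986, 0.164, -0.0], [0.164, -0.986, 0.002], [-0.0, -0.002, -1.0]]
contact_force: [0.1, 1.1, 0.2]
gripper_width: 42.4
grasp_force: 0.0
t 13.8167 box grasp [ -96.2979 -199.4443  242.9071] F [0.1336 1.1403 0.2178] w 42.373822469647244 gf 0.0 q [ 1.1317  0.4316 -0.64    1.7188  0.2848  1.0871 -1.004 ]
scene hood diff>40: 0.0 mean 2.7793877551020407
shift ((0.04044812195681402, -0.002319007698218911), 0.9541117447761842)
top hood diff>40: 0.0 mean 2.864891304347826
bell 0.0
shift ((-0.00905631328012646, -0.029186966632089195), 0.9856466937065125)
```

The hood matches its original shut image to within 0.05 px, and the bell box is unchanged.

```bash
python3 -c "
from bench import r
print(r.finish_job())"
```

```text
the job is handed in; nothing more can be done
None
```

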